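# Jack up the hinged bed and hold it

## Robot

A 6-joint arm with a two-finger parallel gripper is mounted at the origin on a cart in front of the work surface, level with it; the furniture and walls round the work are solid. World frame = base frame: x ahead of the robot, y to its left, z up, the work surface at z = 0. Lengths are in m, angles in rad, forces in N, time in s.
With the tool pointing down it reaches from about 0.325 to 0.85 m from the base axis. Payload 15.5 kg.
Tool frame: the origin (TCP) lies at the very end of the fingers, on their centre line; the grasp point (between the pads) lies 19 mm behind it; z points along the fingers, y is the direction in which the jaws open and shut (so a half turn about z gives the same grasp; the last joint's range is limited). The gripper opens to 91 mm and grips with 3 to 60 N. Pads are 32 mm wide; open, the fingers measure 118 mm over their backs; the gripper's body (76 mm by 178 mm) begins 60 mm behind the grasp point.
Start: joints at [-0.096, 0.494, 1.345, -0, 1.302, -0.096], TCP at [0.625, 0, 0.214] pointing down, gripper open.
Joint ranges: [-2.91, 2.91], [-0.82, 2.16], [0.22, 2.67], [-1.22, 4.37], [0.12, 2.79], [-3.08, 3.08]. Speed limits (rad/s): [1.89, 1.89, 2.57, 3.01, 3.01, 3.01].

## Interface

Orientations are given as a unit quaternion [x, y, z, w].
In Python, from plant import r, eyes, workorder gives the robot as it stands. The module is installed in compiled form; this text tells all that it offers.
- The arm moves only by the tool move_arm, never from a script. Its argument "deltas" is a list of rows, each a list of 7 numbers: the opening, from -1 (shut) to 1 (fully open), so that 0 is half open, then the shift along the tool's x, y, z in m, then the turn, a rotation vector about the tool's x, y, z in rad. A call has 1 to 12 rows; each row is the pose to reach, as a shift and turn from the pose commanded when the call began, along the tool's axes at that moment; what a row does not reach only later rows make up. A row lasts 1/8 s, in which the tool goes at most 62.5 mm and 10.7 degrees, less where a joint would pass 70% of its speed; a pose out of reach is approached as far as the arm can. A call with a gripper value outside its range is refused whole. The fingers move at their own pace and stop on an object; "squeeze" is the grip in N (left out, the last holds). Time passes only in rows, so rows that repeat a pose let the fingers close. It gives the time, the measured TCP pose, the force and the opening at its end, in the units of the state.
- r.get_obs(): the state, without advancing time (a new reading comes with each control period).
- eyes.capture(name): name is "scene" or "side" or "wrist"; returns the picture (480x640x3 uint8, red, green, blue); there is no depth.
- eyes.calibration(name): a dict with "fovy" (degrees; the focal length in pixels is half the picture's height over the tangent of half this angle, whatever the lens; pixels are square), "cx", "cy" (the principal point, pixels), "extrinsics" (4x4, takes a point from camera to world coordinates). Camera axes: x right, y up, looking along -z (the intrinsics and any distortion apply to the point x, -y, -z); pixel columns grow to the right and rows downward; lengths in m; the calibration is good to about 2 mm. The wrist camera is an equidistant fisheye: a pixel r from the principal point sees the ray r / f radians off the axis. A picture is of the moment at which its call begins: read the wrist's pose just before it. calibration takes no time and is no camera call; for the wrist camera it gives the pose at the moment of the call.
- workorder.sign_off(): hands the job in, once; it reports no verdict.
The state is a dict: "t": time; "q": joint angles; "qd": joint speeds; "joint_torque": joint torques, N m; "ee_pos": TCP position; "eef_rot": TCP orientation; "contact_force": force on the tool from outside, world axes, zero at the start; "wrist_torque": the same for the moment, N m; "width": finger opening in m.
Only numpy, scipy, OpenCV 4.12 (cv2) and the standard library are available. Lean on these libraries where they do the work, as an engineer would, in place of code of your own. Each camera call takes 0.05 s, during which the arm holds its last target.

## Task

Set the small lever jack on the bench under the hinged steel bed, with its saddle wholly beneath the round lift pad (the ear with the raised ring mark, not the plain square tab). Pump the handle once all the way down and let it come fully up again as a trial stroke, then push the handle all the way down a second time and finish while still holding it down, with the bed raised on the saddle. Lift the bed with the jack only, not by hand, and leave everything else on the bench where it is.

Things in the scene. Friction and masses are not known exactly. Their poses are not given: they have to be found in the camera images.
- stand: grey fixed stand with a hinged steel bed (plate 160x180x12 mm, top 76 mm above the bench, a steel block on it). x axis: level, from the open front edge back to the hinge; y: left seen along x. Origin: on the bench straight below the lift pad's centre. Bed front edge 45 mm and rails 50 mm behind it (+x); nothing stands below the ear: the jack goes in from the front, along +x
- lift_pad (a point): centre of the underside of the round lift pad (44 mm across), 58 mm above the bench with the bed down, 223 mm in front of the hinge line. It is below the round end of an ear, 44 mm wide, that juts forward from the bed's front edge; the ear's top is 76 mm up and bears a thin raised ring, 26 mm across and 2 mm high, as its mark
- plain_tab (a point): centre of the plain square tab (36 mm wide, juts 24 mm from the same front edge), 90 mm to the +y side of the lift pad: not the lift point
- bed (a joint): bed hinge, rad: 0 = lying down on its stand, positive = front edge raised; about 0.07 when the jack is fully up. It sinks back by its own weight
- jack: loose lever jack, about 0.8 kg. Origin: on its underside straight below the saddle; x axis level, from the handle to the saddle end; z up. Base 166 mm long (x = -141 to +25 mm), 40 mm wide, 10 mm thick. Grey block at x = -87 to -37 mm, 40 mm wide, from the base up to 45 mm: grip it by its two flat sides. Handle pivot at x = -90 mm, z = 50 mm; the handle runs from there in -x
- jack_grip (a point): middle of the jack's grip block: x = -62 mm, 30 mm above the jack's underside; grip here from above, fingers closing along the jack's y
- jack_saddle: the jack's ram with its slightly domed round saddle (26 mm across) at the jack's front; origin at the centre of its top, 50 mm above the jack's underside with the handle up, about 74 mm with it fully down (44 mm per rad of handle)
- saddle_top (a point): centre of the saddle's top face
- jack_handle (a joint): jack handle, rad: 0 = fully up (handle 0.55 rad above level), 0.55 = fully down (level, solid stop). A spring pushes it up again as soon as it is let go; on the paddle it takes 1.5 to 3 N free and about 8 to 12 N with the bed on the saddle
- handle_paddle (a point): centre of the top face of the black paddle (56 mm long, 30 mm wide, 12 mm thick) at the handle's end, 100 mm from the pivot; press it from above. It swings about the pivot, from about 107 mm above the bench (up) to 56 mm (down), moving about 18 mm away from the saddle as it goes down
- anvil_block: loose polished steel block, 64x64x18 mm, 0.62 kg, lying on top of the bed; it stays there and rides up with it. Origin at the centre of its underside
- red_cutters: red-handled side cutters lying on the bench, 49x149x12 mm; bystander, leave it. Origin at the centre of its underside
- ring_blank: small white ring blank on a square base, 26x28x6 mm; bystander, leave it. Origin at the centre of its underside
- green_pliers: green-handled pliers lying on the bench, 50x159x12 mm; bystander, leave it. Origin at the centre of its underside
- red_black_pliers: red-and-black-handled pliers, 42x126x10 mm; bystander, leave it. Origin at the centre of its underside
- screw_tin: round brownish tin with a lid, 68 mm across, 31 mm high; bystander, leave it. Origin at the centre of its underside
- glue_bottle: small glue bottle standing, 27 mm across, 59 mm high; bystander, leave it. Origin at the centre of its underside

How it is judged:
By the outcome, as a careful person would: the job done as asked, in the order asked, and still so for the second after the job is handed in, while the arm keeps its last pose, push and grip.
It also fails if it takes over 58 s, if anything falls off the work surface, if the arm or the gripper's body presses on something with over 40 N, if the wrist force passes 120 N, or if a joint passes its speed limit or range.

## Working session

There is one attempt and no reset: what is moved stays moved. The work goes in short steps, Python scripts to look and compute and a tool call to move; the robot and the scene stay as the last step left them, time stands still between calls to the robot, and variables do not carry over. Pictures are saved under pics/ and viewed, and the job is handed in when it is done.

Besides the shell and the picture viewer there is one more tool, called after "Emit:" as name(argument=value, ...) on one line, values as JSON. move_arm: Moves the arm, as the interface text tells. Its arguments: {"type":"object","properties":{"deltas":{"type":"array","items":{"type":"array","items":{"type":"number"}}},"squeeze":{"type":"number"}},"required":["deltas"]}

```bash
mkdir -p pics; cat > h.py <<'E'
import numpy as np, cv2
from plant import r, eyes, workorder
def K(c,fl=480):
    f=240/np.tan(np.radians(c['fovy'])/2); return f
def ray(name,u,v,c=None):
    c=c or eyes.calibration(name); f=K(c); T=np.array(c['extrinsics'])
    x=(u-c['cx']);y=(v-c['cy'])
    if name=='wrist':
        rr=np.hypot(x,y)+1e-9; th=rr/f
        d=np.array([x/rr*np.sin(th),-y/rr*np.sin(th),-np.cos(th)])
    else: d=np.array([x/f,-y/f,-1.])
    d/=np.linalg.norm(d)
    return T[:3,3],T[:3,:3]@d
def onplane(name,u,v,z,c=None):
    o,d=ray(name,u,v,c); return o+d*(z-o[2])/d[2]
def tri(rs):
    A=np.zeros((3,3));b=np.zeros(3)
    for o,d in rs:
        P=np.eye(3)-np.outer(d,d);A+=P;b+=P@o
    p=np.linalg.solve(A,b); return p,[np.linalg.norm((np.eye(3)-np.outer(d,d))@(p-o)) for o,d in rs]
def proj(name,p,c=None):
    c=c or eyes.calibration(name); f=K(c);T=np.array(c['extrinsics'])
    q=T[:3,:3].T@(np.array(p)-T[:3,3]); 
    if name=='wrist':
        th=np.arctan2(np.hypot(q[0],q[1]),-q[2]);n=np.hypot(q[0],q[1])+1e-12
        return c['cx']+f*th*q[0]/n, c['cy']-f*th*q[1]/n
    return c['cx']-f*q[0]/q[2], c['cy']+f*q[1]/q[2]
def snap(name,fn):
    c=eyes.calibration(name); im=eyes.capture(name); cv2.imwrite('pics/'+fn,cv2.cvtColor(im,cv2.COLOR_RGB2BGR)); 
    import pickle; pickle.dump(c,open('pics/'+fn+'.cal','wb')); return im,c
def cal(fn):
    import pickle; return pickle.load(open('pics/'+fn+'.cal','rb'))
E
python3 - <<'E'
from h import *
for n in ['scene','side','wrist']:
    im,c=snap(n,n+'1.png'); print(n,c['fovy'],c['cx'],c['cy'],np.round(c['extrinsics'],3).tolist(), [k for k in c])
o=r.get_obs(); print(o['t'],o['ee_pos'],o['eef_rot'],o['width'])
E
```

```text
scene 51.500504802127935 316.20841306040916 243.44554732336903 [[0.817, 0.259, -0.516, 0.064], [-0.577, 0.397, -0.714, -0.49], [0.02, 0.88, 0.474, 0.53], [0.0, 0.0, 0.0, 1.0]] ['fovy', 'cx', 'cy', 'extrinsics']
side 45.80924591556837 324.8598104372325 246.80098037761806 [[-0.982, 0.113, -0.149, 0.388], [-0.187, -0.643, 0.742, 0.936], [-0.012, 0.757, 0.653, 0.758], [0.0, 0.0, 0.0, 1.0]] ['fovy', 'cx', 'cy', 'extrinsics']
wrist 65.70646984690485 318.62509054931877 237.44800465628217 [[1.0, 0.0, 0.001, 0.625], [-0.001, 0.971, 0.239, 0.067], [-0.001, -0.239, 0.971, 0.383], [0.0, 0.0, 0.0, 1.0]] ['fovy', 'cx', 'cy', 'extrinsics']
0.15 [6.24723186e-01 4.39374078e-05 2.13486991e-01] [ 7.07099050e-01  7.07114366e-01 -2.96250190e-04 -3.45780775e-04] 0.09127885897756505
```

View pics/scene1.png

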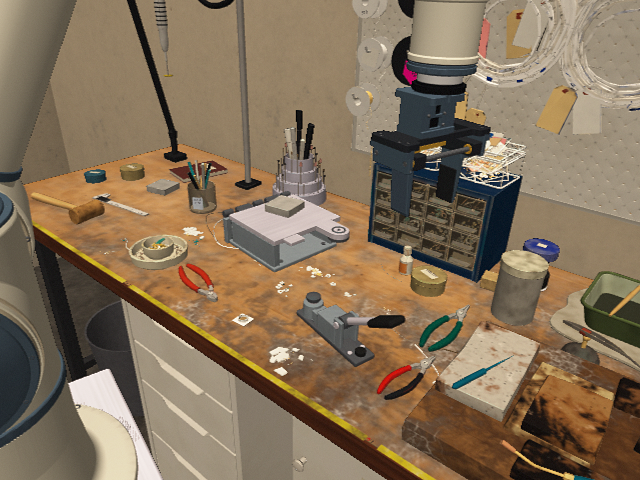

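View pics/side1.png

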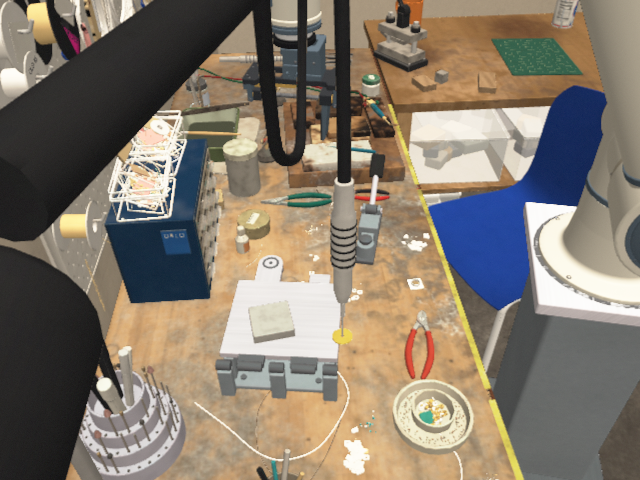

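View pics/wrist1.png

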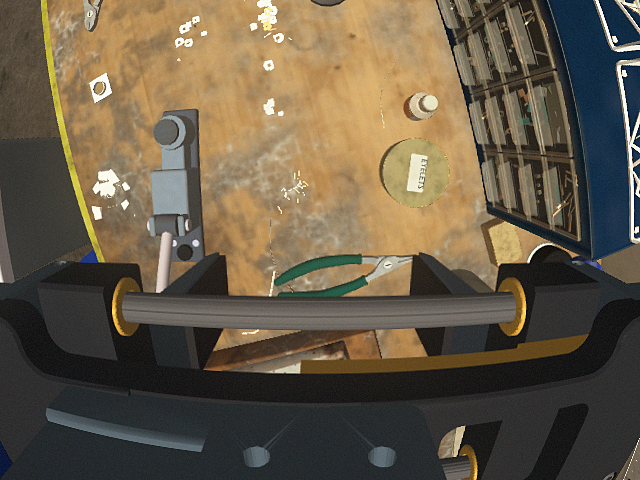

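```bash
python3 - <<'E'
import cv2
a=cv2.imread('pics/scene1.png'); 
cv2.imwrite('pics/z1.png',cv2.resize(a[270:400,280:440],None,fx=4.5,fy=4.5,interpolation=cv2.INTER_CUBIC))
cv2.imwrite('pics/z2.png',cv2.resize(a[190:280,215:365],None,fx=5,fy=5,interpolation=cv2.INTER_CUBIC))
b=cv2.imread('pics/wrist1.png'); cv2.imwrite('pics/z3.png',cv2.resize(b[90:280,110:250],None,fx=3.1,fy=3.1,interpolation=cv2.INTER_CUBIC))
c=cv2.imread('pics/side1.png'); cv2.imwrite('pics/z4.png',cv2.resize(c[240:410,200:360],None,fx=3.5,fy=3.5,interpolation=cv2.INTER_CUBIC))
E
```

```text
(no output)
```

View pics/z1.png

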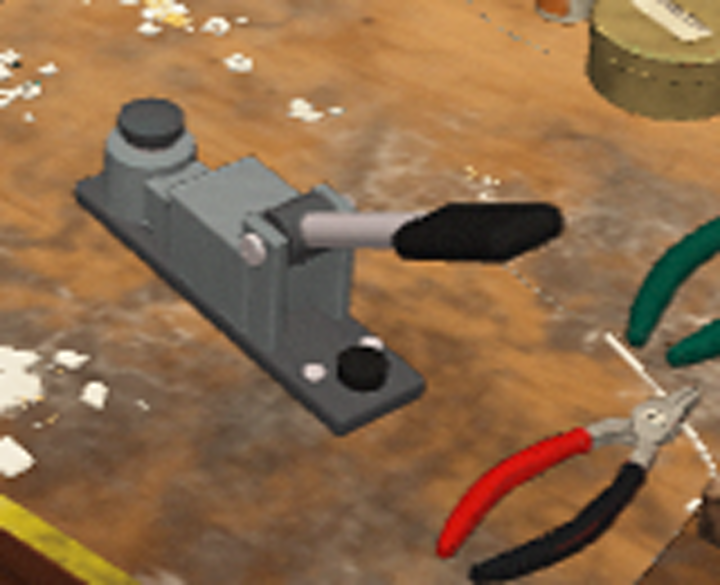

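View pics/z2.png

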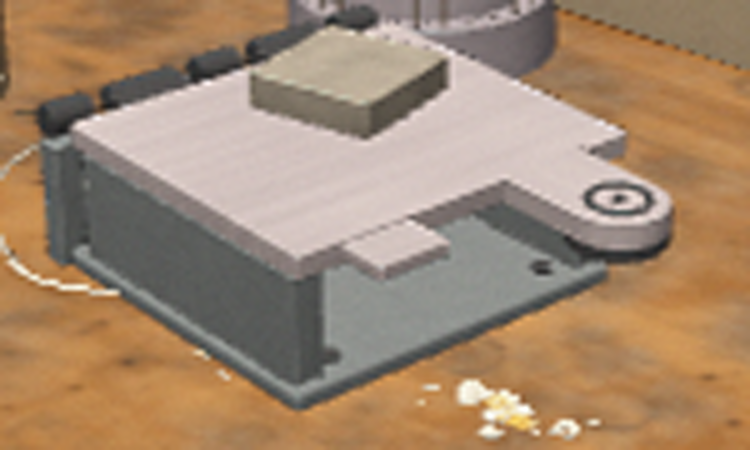

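View pics/z3.png

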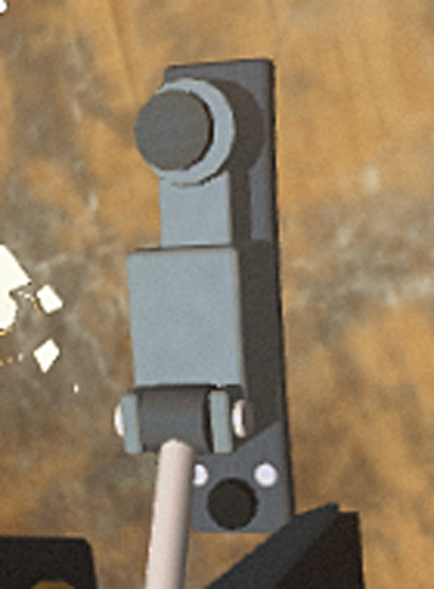

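View pics/z4.png

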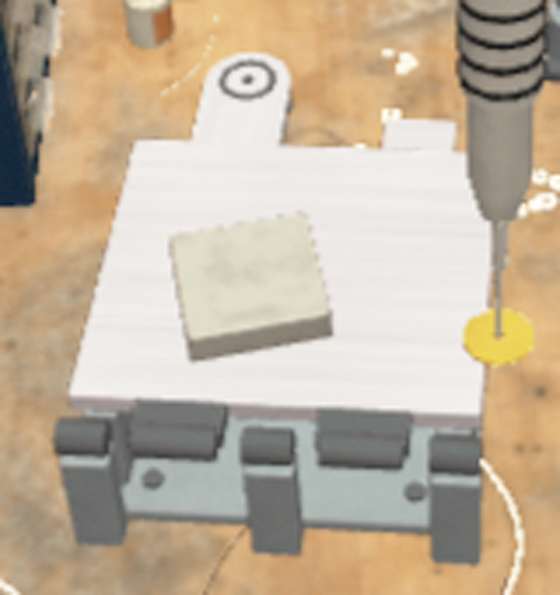

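```bash
python3 - <<'E'
from h import *
C={n:cal(n+'1.png') for n in ['scene','side','wrist']}
def S(p):return ('scene',p[0]/4.5+280,p[1]/4.5+270)
def S2(p):return ('scene',p[0]/5+215,p[1]/5+190)
def W(p):return ('wrist',p[0]/3.1+110,p[1]/3.1+90)
def D(p):return ('side',p[0]/3.5+200,p[1]/3.5+240)
def R(a):return ray(a[0],a[1],a[2],C[a[0]])
def T(n,*a):
    p,e=tri([R(x) for x in a]); print(n,np.round(p,4),np.round(e,4))
def P(n,a,z): print(n,np.round(onplane(a[0],a[1],a[2],z,C[a[0]]),4))
T('ring',S2((619,199)),D((247,79)))
T('saddle',S((152,112)),W((174,130)))
T('rearfar',S((425,383)),W((293,527)))
T('knob',S((362,368)),W((233,503)))
T('handpiece tip',('scene',169,75),('side',342,337))
T('bedcorner near',S2((302,268)),D((492,155)))
T('bed corner far back',S2((375,18)),D((72,400)))
for z in (.076,):
  for n,p in [('fL',(135,142)),('fR',(492,154)),('bL',(72,396)),('bR',(482,408)),('earL',(195,142)),('earR',(284,148)),('tabL',(384,148)),('tabR',(456,152)),('ring',(247,79))]: P(n,D(p),z)
for n,p in [('c1',(128,252)),('c2',(236,248)),('c3',(243,386)),('c4',(131,390))]: P('blk '+n,W(p),.045)
P('saddle',W((174,130)),.05);P('saddle s',S((152,112)),.05)
P('b front',W((272,61)),.01);P('b rear',W((293,525)),.01)
P('b front-near s',S((78,187)),.01);P('b rear-near s',S((340,425)),.01);P('b rear-far s',S((425,380)),.01)
E
```

```text
ring [0.6317 0.2185 0.0744] [0.0001 0.0001]
saddle [0.4795 0.0878 0.0454] [0.0009 0.0009]
rearfar [ 0.4988 -0.0519  0.0033] [0.0001 0.0001]
knob [ 0.4793 -0.0406  0.0112] [0.0005 0.0005]
handpiece tip [0.4442 0.5847 0.3378] [0.001 0.001]
bedcorner near [0.4992 0.2466 0.0694] [0.0012 0.0012]
bed corner far back [0.6518 0.4327 0.075 ] [0.0013 0.0013]
fL [0.6738 0.2743 0.076 ]
fR [0.4993 0.2518 0.076 ]
bL [0.6534 0.4305 0.076 ]
bR [0.4778 0.4054 0.076 ]
earL [0.6446 0.2691 0.076 ]
earR [0.6004 0.2655 0.076 ]
tabL [0.5521 0.2569 0.076 ]
tabR [0.5169 0.2535 0.076 ]
ring [0.6313 0.22   0.076 ]
blk c1 [0.4625 0.0501 0.045 ]
blk c2 [0.4997 0.0496 0.045 ]
blk c3 [0.4995 0.0067 0.045 ]
blk c4 [0.4602 0.006  0.045 ]
saddle [0.4822 0.0869 0.05  ]
saddle s [0.4753 0.0834 0.05  ]
b front [0.5011 0.1101 0.01  ]
b rear [ 0.5011 -0.0491  0.01  ]
b front-near s [0.4558 0.1048 0.01  ]
b rear-near s [ 0.4552 -0.0574  0.01  ]
b rear-far s [ 0.4942 -0.0563  0.01  ]
```

Emit:
move_arm(deltas=[[1,0.01,-0.05,0,0,0,0],[1,0.02,-0.1,0,0,0,0],[1,0.025,-0.144,0.02,0,0,0],[1,0.025,-0.144,0.06,0,0,0],[1,0.025,-0.144,0.06,0,0,0],[1,0.025,-0.144,0.06,0,0,0]])

```text
t: 0.9
ee_pos: [0.4819, 0.0249, 0.1548]
eef_rot: [0.707, 0.707, 0.0, 0.0]
contact_force: [0.9, -0.0, -0.7]
width: 0.091
```

```bash
python3 - <<'E'
from h import *
im,c=snap('wrist','wrist2.png'); o=r.get_obs(); print(o['t'],o['ee_pos'],o['eef_rot'],np.round(o['qd'],3),o['contact_force'])
E
```

```text
0.95 [0.48216802 0.02490227 0.15501328] [7.07122476e-01 7.07090676e-01 5.01138611e-04 5.74253869e-04] [ 0.002 -0.005  0.003  0.001 -0.007 -0.001] [ 0.03215473 -0.29369245 -0.25034336]
```

View pics/wrist2.png

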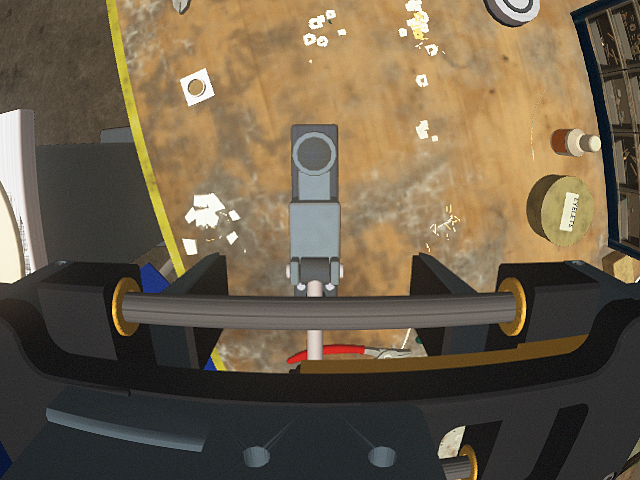

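```bash
python3 - <<'E'
from h import *
c=cal('wrist2.png')
for n,u,v,z in [('saddle',314,153,.05),('bl',290,205,.045),('br',341,205,.045),('bl2',290.5,256,.045),('br2',340,256,.045),('fl',292,125,.01),('fr',338,125,.01),('brk',315,263,.06)]: print(n,np.round(onplane('wrist',u,v,z,c),4))
im=cv2.imread('pics/wrist2.png'); cv2.imwrite('pics/z5.png',cv2.resize(im[110:320,260:370],None,fx=2.8,fy=2.8,interpolation=cv2.INTER_CUBIC))
E
```

```text
saddle [0.479 0.088 0.05 ]
bl [0.4606 0.0486 0.045 ]
br [0.4994 0.0485 0.045 ]
bl2 [0.4603 0.0082 0.045 ]
br2 [0.4991 0.0082 0.045 ]
fl [0.4602 0.1113 0.01  ]
fr [0.4986 0.1112 0.01  ]
brk [0.4796 0.0072 0.06  ]
```

View pics/z5.png

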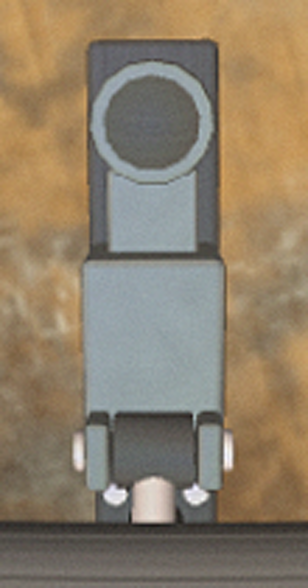

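Emit:
move_arm(deltas=[[1,0.001,-0.002,0.05,0,0,0],[1,0.001,-0.002,0.1,0,0,0],[1,0.001,-0.002,0.13,0,0,0],[1,0.001,-0.002,0.143,0,0,0],[1,0.001,-0.002,0.143,0,0,0],[-1,0.001,-0.002,0.143,0,0,0],[-1,0.001,-0.002,0.143,0,0,0],[-1,0.001,-0.002,0.143,0,0,0],[-1,0.001,-0.002,0.143,0,0,0],[-1,0.001,-0.002,0.143,0,0,0]], squeeze=35)

```text
t: 2.2
ee_pos: [0.479, 0.026, 0.011]
eef_rot: [0.707, 0.707, 0.0, 0.0]
contact_force: [-0.1, -0.8, -0.1]
width: 0.0439
```

```bash
python3 - <<'E'
from h import *
c=cal('wrist1.png')
for n,u,v,z in [('tinL',381,172,.031),('tinR',449,172,.031),('tinT',415,138,.031),('tinB',415,207,.031),('capbot',428,104,.059),('botL',405,107,.03),('gpl',275,283,.01),('gpr',362,257,.01),('gp tip',413,260,.01)]: print(n,np.round(onplane('wrist',u,v,z,c),4))
C={n:cal(n+'1.png') for n in ['scene','side']}
p=tri([ray('scene',407,249,C['scene']),ray('wrist',429,103,c)]);print(p)
E
```

```text
tinL [0.6843 0.0446 0.031 ]
tinR [0.753  0.0467 0.031 ]
tinT [0.717  0.0784 0.031 ]
tinB [0.7192 0.0111 0.031 ]
capbot [0.7215 0.1087 0.059 ]
botL [0.7071 0.1081 0.03  ]
gpl [ 0.5779 -0.0751  0.01  ]
gpr [ 0.6704 -0.0459  0.01  ]
gp tip [ 0.7261 -0.0496  0.01  ]
(array([0.72403335, 0.11135826, 0.05123944]), [np.float64(0.001001666584088523), np.float64(0.0010016665840887136)])
```

Emit:
move_arm(deltas=[[-1,0,0,0,0,0,0],[-1,0,0,0,0,0,0],[-1,0,0,0,0,0,0]])

```text
t: 2.58
ee_pos: [0.4789, 0.026, 0.0109]
eef_rot: [0.707, 0.707, -0.0, -0.0]
contact_force: [-0.1, 0.9, 4.1]
width: 0.0401
```

Emit:
move_arm(deltas=[[-1,0,0,-0.03,0,0,0],[-1,0,0,-0.05,0,0,0],[-1,0.016,0.04,-0.05,0,0,-0.03],[-1,0.032,0.08,-0.05,0,0,-0.06],[-1,0.048,0.125,-0.05,0,0,-0.1],[-1,0.064,0.169,-0.05,0,0,-0.131],[-1,0.064,0.169,-0.05,0,0,-0.131],[-1,0.064,0.169,-0.05,0,0,-0.131],[-1,0.064,0.169,-0.05,0,0,-0.131]])

```text
t: 3.7
ee_pos: [0.6467, 0.0897, 0.0604]
eef_rot: [0.659, 0.752, -0.001, -0.001]
contact_force: [0.1, -0.2, -8.1]
width: 0.04
```

```bash
python3 - <<'E'
from h import *
im,c=snap('wrist','wrist3.png');snap('scene','scene3.png');snap('side','side3.png'); o=r.get_obs(); print(o['t'],o['ee_pos'],o['eef_rot'],np.round(o['qd'],3),o['contact_force'],o['width'])
E
```

```text
3.85 [0.64747247 0.08973044 0.06096067] [ 6.59458472e-01  7.51740964e-01 -1.53709508e-04 -1.49645843e-04] [ 0.001  0.001 -0.004  0.001  0.     0.   ] [ 0.47605448 -0.22612422 -8.65783734] 0.04011727919892173
```

View pics/wrist3.png

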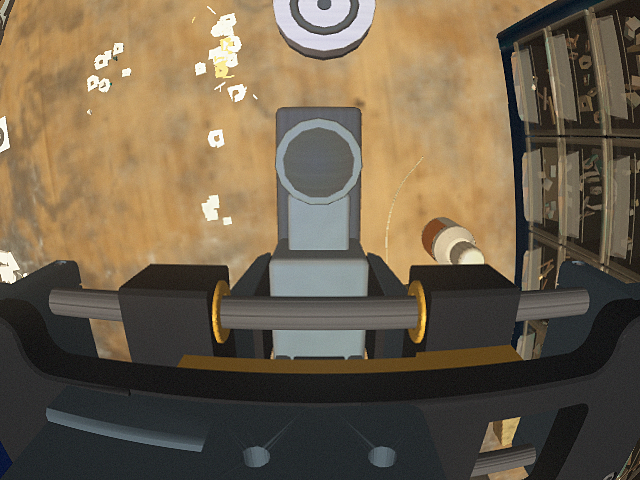

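View pics/scene3.png

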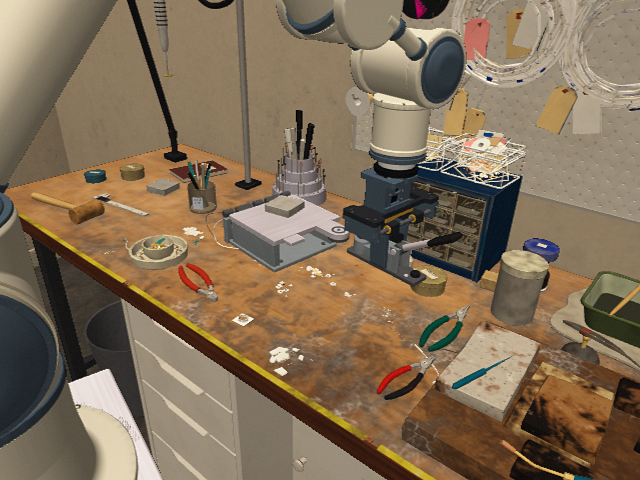

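View pics/side3.png

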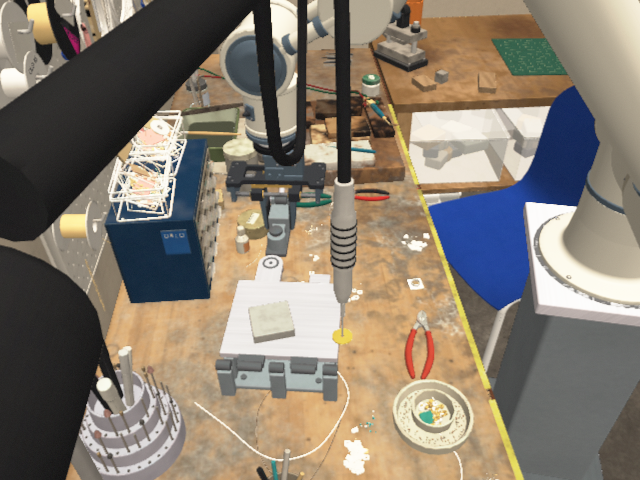

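```bash
python3 - <<'E'
from h import *
c=cal('wrist3.png')
for n,u,v,z in [('dot',325,4,.077),('ringedge bottom',325,58,.076),('saddle',319,161,.10),('cab base',520,200,.0),('cab top corner',500,35,.15)]: print(n,np.round(onplane('wrist',u,v,z,c),4))
print(proj('wrist',(.6315,.2205,.077),c))
cs=[cal('scene3.png'),cal('side3.png')]
im=cv2.imread('pics/wrist3.png'); cv2.imwrite('pics/z6.png',cv2.resize(im[0:260,240:400],None,fx=3,fy=2.3,interpolation=cv2.INTER_CUBIC))
b=cv2.imread('pics/side3.png');cv2.imwrite('pics/z7.png',cv2.resize(b[190:290,200:320],None,fx=5,fy=5,interpolation=cv2.INTER_CUBIC))
E
```

```text
dot [0.6329 0.2181 0.077 ]
ringedge bottom [0.636  0.1939 0.076 ]
saddle [0.6391 0.1514 0.1   ]
cab base [0.78   0.1444 0.    ]
cab top corner [0.6766 0.1901 0.15  ]
(np.float64(322.3429590878906), np.float64(-1.3602273539600844))
```

View pics/z6.png

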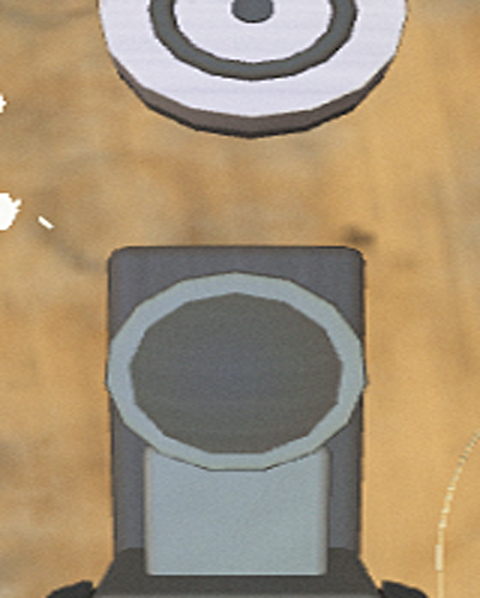

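View pics/z7.png

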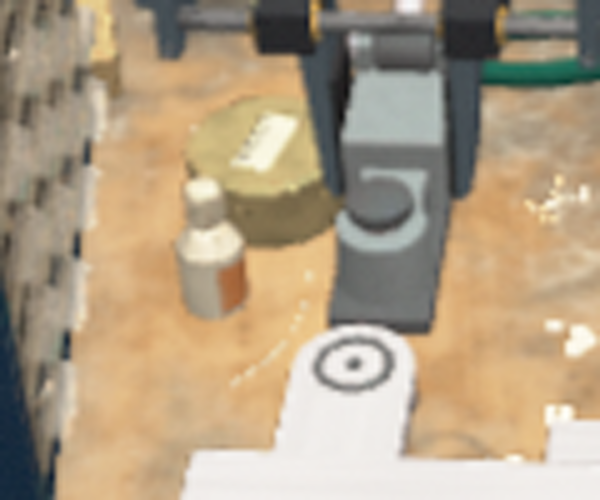

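Emit:
move_arm(deltas=[[-1,0.01,0.002,0.02,0,0,0],[-1,0.015,0.002,0.04,0,0,0],[-1,0.015,0.002,0.047,0,0,0],[-1,0.015,0.002,0.047,0,0,0],[-1,0.03,0.002,0.047,0,0,0],[-1,0.045,0.002,0.047,0,0,0],[-1,0.06,0.002,0.047,0,0,0],[-1,0.068,0.002,0.047,0,0,0],[-1,0.068,0.002,0.047,0,0,0],[-1,0.068,0.002,0.047,0,0,0]])

```text
t: 5.1
ee_pos: [0.6412, 0.1574, 0.0139]
eef_rot: [0.659, 0.752, -0.0, 0.0]
contact_force: [-0.2, 0.6, -9.4]
width: 0.0394
```

```bash
python3 - <<'E'
from h import *
snap('wrist','wrist4.png');snap('scene','scene4.png');snap('side','side4.png'); o=r.get_obs(); print(o['t'],o['ee_pos'],o['eef_rot'],o['contact_force'],o['width'])
a=cv2.imread('pics/scene4.png');b=cv2.imread('pics/side4.png')
cv2.imwrite('pics/z8.png',np.hstack([cv2.resize(a[180:300,300:460],(400,300),interpolation=cv2.INTER_CUBIC),cv2.resize(b[190:310,200:360],(400,300),interpolation=cv2.INTER_CUBIC)]))
E
```

```text
5.25 [0.64117699 0.15721266 0.01389745] [ 6.59504072e-01  7.51700989e-01 -4.08370352e-05 -3.41095120e-07] [-1.44609385  0.31330274 -8.82074273] 0.03978796531075302
```

View pics/z8.png

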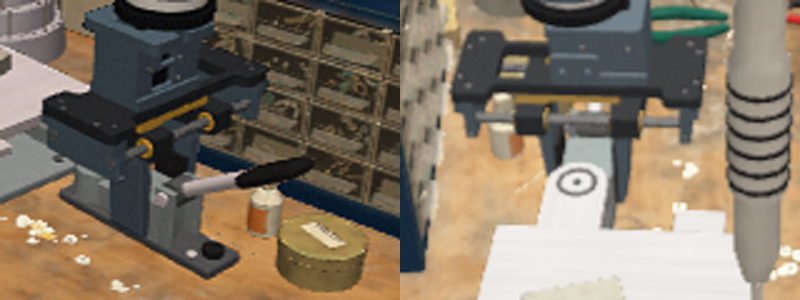

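View pics/wrist4.png

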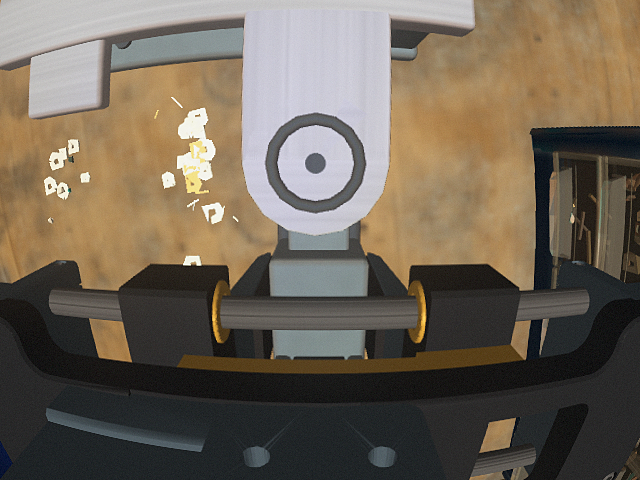

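```bash
python3 - <<'E'
from h import *
c=cal('wrist4.png')
d=onplane('wrist',315.2,162.5,.077,c); s=onplane('wrist',319,161,.053,c)
print(d,s)
ex=np.array([-.1305,.9914]);ey=np.array([.9914,.1305]); print((d-s)[:2]@ex,(d-s)[:2]@ey)
e=[onplane('wrist',u,v,.076,c) for u,v in [(30,118),(105,108),(390,18),(475,28),(243,60),(391,60),(243,150),(391,150)]]; print(np.round(e,4))
E
```

```text
[0.63229999 0.21941887 0.077     ] [0.63346005 0.21914302 0.053     ]
0.00042486941810154435 -0.0011140905505688979
[[0.5283 0.2277 0.076 ]
 [0.563  0.2309 0.076 ]
 [0.6483 0.266  0.076 ]
 [0.6751 0.2694 0.076 ]
 [0.6076 0.2472 0.076 ]
 [0.65   0.2527 0.076 ]
 [0.611  0.2206 0.076 ]
 [0.6535 0.2261 0.076 ]]
```

Emit:
move_arm(deltas=[[-1,0,-0.001,0.002,0,0,0],[-1,0,-0.001,0.0035,0,0,0],[-1,0,-0.001,0.0035,0,0,0],[0.5,0,-0.001,0.0035,0,0,0],[0.5,0,-0.001,0.0035,0,0,0],[0.5,0,-0.001,0.0035,0,0,0],[0.5,0,-0.001,0.0035,0,0,0],[0.5,0,-0.001,0.0035,0,0,0]])

```text
t: 6.25
ee_pos: [0.6401, 0.1576, 0.0104]
eef_rot: [0.659, 0.752, 0.0, 0.0]
contact_force: [-0.1, -0.8, -0.2]
width: 0.0686
```

Emit:
move_arm(deltas=[[0.5,0,0,-0.03,0,0,0],[0.5,0,0,-0.08,0,0,0],[0.5,0,0,-0.14,0,0,0],[-1,-0.05,0,-0.14,0,0,0],[-1,-0.11,0,-0.14,0,0,0],[-1,-0.11,0,-0.14,0,0,0],[-1,-0.11,0,-0.14,0,0,0],[-1,-0.11,0,-0.14,0,0,0]], squeeze=15)

```text
t: 7.25
ee_pos: [0.6543, 0.0496, 0.1503]
eef_rot: [0.659, 0.752, 0.0, -0.0]
contact_force: [0.6, 0.2, 0.3]
width: 0.0213
```

```bash
python3 - <<'E'
from h import *
for n in ('wrist','scene','side'): snap(n,n+'5.png')
o=r.get_obs(); print(o['t'],o['ee_pos'],o['eef_rot'],o['contact_force'],o['width'])
a=cv2.imread('pics/scene5.png');b=cv2.imread('pics/side5.png')
cv2.imwrite('pics/z9.png',np.hstack([cv2.resize(a[180:300,300:460],(400,300),interpolation=cv2.INTER_CUBIC),cv2.resize(b[170:290,200:360],(400,300),interpolation=cv2.INTER_CUBIC)]))
E
```

```text
7.4 [0.65435303 0.04941978 0.15037322] [ 6.58850257e-01  7.52274108e-01 -2.97431715e-05 -6.68277967e-05] [ 0.27535169 -0.05519496 -0.11299032] 0.009339877115721585
```

View pics/z9.png

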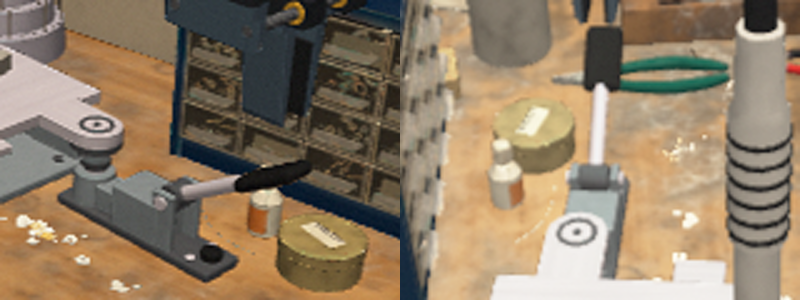

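View pics/wrist5.png

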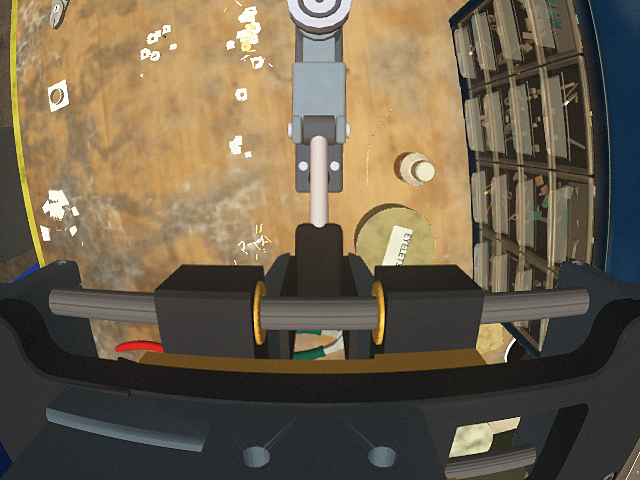

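```bash
python3 - <<'E'
from h import *
print(tri([ray('scene',410,250.4,cal('scene5.png')),ray('side',281.2,194,cal('side5.png'))]))
print(tri([ray('scene',339,231,cal('scene5.png')),ray('side',270.6,262.6,cal('side5.png'))]))
print(onplane('wrist',319,228,.093,cal('wrist5.png')))
E
```

```text
(array([0.65535883, 0.04354158, 0.09972194]), [np.float64(0.0011317121875509192), np.float64(0.001131712187550795)])
(array([0.63176405, 0.21707662, 0.07259719]), [np.float64(0.0006585196258848423), np.float64(0.0006585196258850674)])
[0.65256846 0.06667017 0.093     ]
```

Emit:
move_arm(deltas=[[-1,0,0,0.02,0,0,0],[-1,0,0,0.033,0,0,0],[-1,-0.004,0,0.041,0,0,0],[-1,-0.008,0,0.049,0,0,0],[-1,-0.01,0,0.0545,0,0,0],[-1,-0.012,0,0.06,0,0,0],[-1,-0.0135,0,0.066,0,0,0],[-1,-0.015,0,0.0715,0,0,0],[-1,-0.016,0,0.077,0,0,0],[-1,-0.017,0,0.0825,0,0,0],[-1,-0.0175,0,0.088,0,0,0],[-1,-0.018,0,0.091,0,0,0]])

```text
t: 8.9
ee_pos: [0.6572, 0.0297, 0.0599]
eef_rot: [0.659, 0.752, -0.0, 0.001]
contact_force: [-3.0, -3.9, 8.5]
width: 0.0001
```

Emit:
move_arm(deltas=[[-1,0,0,0.0015,0,0,0],[-1,0,0,0.0025,0,0,0]])

```text
t: 9.15
ee_pos: [0.6572, 0.0296, 0.0575]
eef_rot: [0.659, 0.752, -0.0, 0.001]
contact_force: [-3.3, -5.9, 8.1]
width: 0.0009
```

```bash
python3 - <<'E'
from h import *
for n in ('wrist','scene','side'): snap(n,n+'6.png')
o=r.get_obs(); print(o['t'],o['ee_pos'],o['eef_rot'],o['contact_force'],o['width'])
a=cv2.imread('pics/scene6.png');b=cv2.imread('pics/side6.png')
cv2.imwrite('pics/z10.png',np.hstack([cv2.resize(a[180:300,300:460],(400,300),interpolation=cv2.INTER_CUBIC),cv2.resize(b[170:290,200:360],(400,300),interpolation=cv2.INTER_CUBIC)]))
E
```

```text
9.3 [0.65721919 0.02956073 0.05756126] [ 6.59351374e-01  7.51834529e-01 -1.67117320e-04  7.60808792e-04] [-2.80625499 -5.92332731  9.58209634] 0.000328381711663681
```

View pics/z10.png

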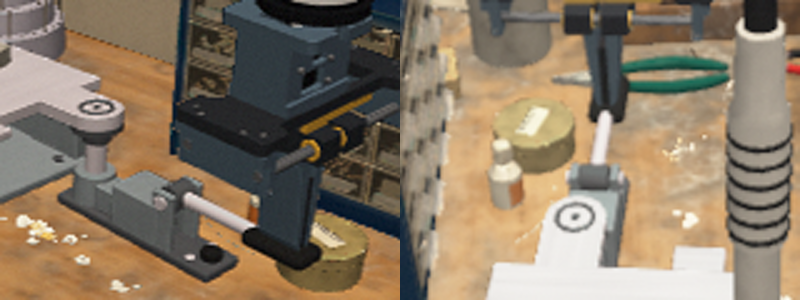

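Emit:
move_arm(deltas=[[-1,-0.001,0,0.001,0,0,0],[-1,-0.002,0,0.0015,0,0,0],[-1,-0.002,0,0.0015,0,0,0]])

```text
t: 9.68
ee_pos: [0.6573, 0.0291, 0.0561]
eef_rot: [0.659, 0.752, 0.001, -0.0]
contact_force: [-4.4, 4.8, 10.6]
width: 0.0004
```

Emit:
move_arm(deltas=[[-1,0,0,0.001,0,0,0],[-1,0,0,0.001,0,0,0]])

```text
t: 9.93
ee_pos: [0.6573, 0.0291, 0.0556]
eef_rot: [0.659, 0.752, 0.001, 0.0]
contact_force: [-5.4, 5.7, 18.1]
width: 0.0008
```

Emit:
move_arm(deltas=[[-1,0.0005,0,0.001,0,0,0],[-1,0.0005,0,0.001,0,0,0]])

```text
t: 10.18
ee_pos: [0.6575, 0.0291, 0.0552]
eef_rot: [0.659, 0.752, 0.001, 0.001]
contact_force: [-8.3, 1.5, 25.8]
width: 0.0004
```

```bash
python3 - <<'E'
from h import *
for n in ('wrist','scene','side'): snap(n,n+'7.png')
o=r.get_obs(); print(o['t'],o['ee_pos'],o['eef_rot'],o['contact_force'],o['width'])
a=cv2.imread('pics/scene7.png');b=cv2.imread('pics/side7.png')
cv2.imwrite('pics/z11.png',np.hstack([cv2.resize(a[180:300,300:460],(400,300),interpolation=cv2.INTER_CUBIC),cv2.resize(b[170:290,200:360],(400,300),interpolation=cv2.INTER_CUBIC)]))
E
```

```text
10.325 [0.65746327 0.02908323 0.05519437] [6.59329390e-01 7.51853816e-01 5.22674901e-04 5.67180739e-04] [-7.81521713  2.17389592 25.77254838] 0.00010461489521601964
```

View pics/z11.png

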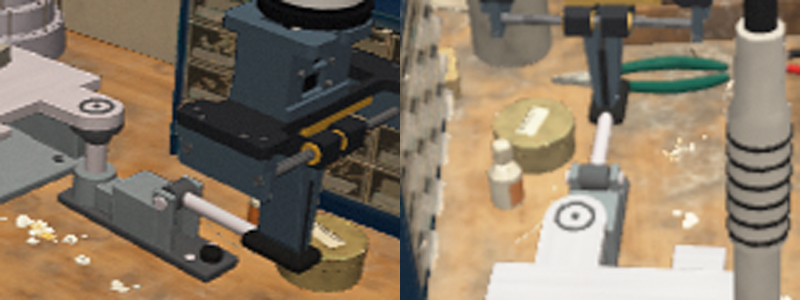

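View pics/wrist7.png

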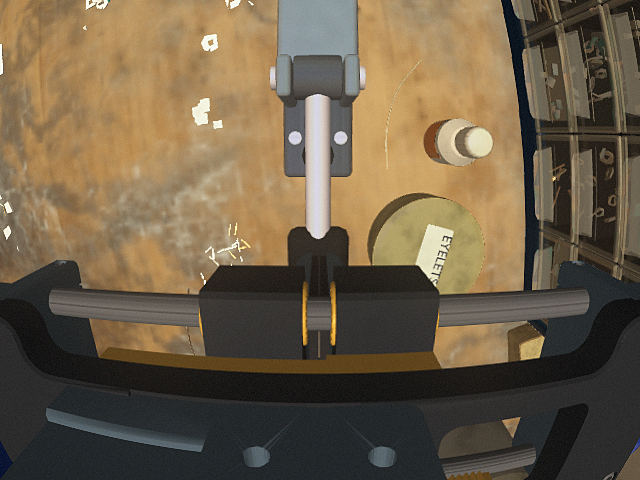

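Emit:
move_arm(deltas=[[-1,0,-0.001,-0.004,0,0,0],[-1,0.002,-0.001,-0.012,0,0,0],[-1,0.003,-0.001,-0.02,0,0,0],[-1,0.005,-0.001,-0.028,0,0,0],[-1,0.007,-0.001,-0.036,0,0,0],[-1,0.01,-0.001,-0.044,0,0,0],[-1,0.014,-0.001,-0.052,0,0,0],[-1,0.018,-0.001,-0.062,0,0,0],[-1,0.02,-0.001,-0.08,0,0,0],[-1,0.02,-0.001,-0.095,0,0,0],[-1,0.02,-0.001,-0.095,0,0,0],[-1,0.02,-0.001,-0.095,0,0,0]])

```text
t: 11.82
ee_pos: [0.6532, 0.0487, 0.1481]
eef_rot: [0.659, 0.752, -0.0, -0.0]
contact_force: [-0.9, 0.2, -0.4]
width: 0.0006
```

```bash
python3 - <<'E'
from h import *
for n in ('wrist','scene','side'): snap(n,n+'8.png')
o=r.get_obs(); print(o['t'],o['ee_pos'],o['eef_rot'],o['contact_force'],o['width'])
a=cv2.imread('pics/scene8.png');b=cv2.imread('pics/side8.png')
cv2.imwrite('pics/z12.png',np.hstack([cv2.resize(a[180:300,300:460],(400,300),interpolation=cv2.INTER_CUBIC),cv2.resize(b[170:290,200:360],(400,300),interpolation=cv2.INTER_CUBIC)]))
E
```

```text
11.975 [0.65307886 0.04877319 0.14776313] [ 6.59332669e-01  7.51851136e-01 -3.59589614e-04 -4.14933060e-04] [0.37912053 0.43144403 0.08569421] 0.00037086191907561856
```

View pics/z12.png

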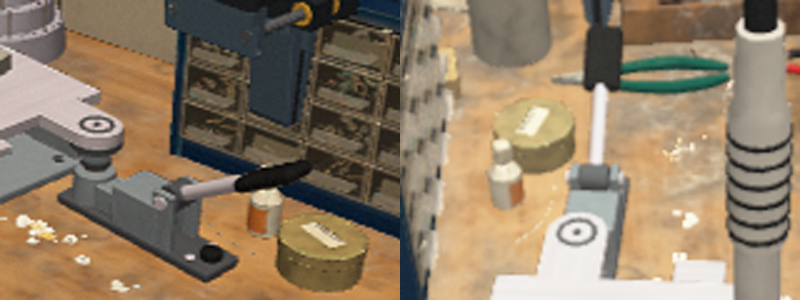

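View pics/wrist8.png

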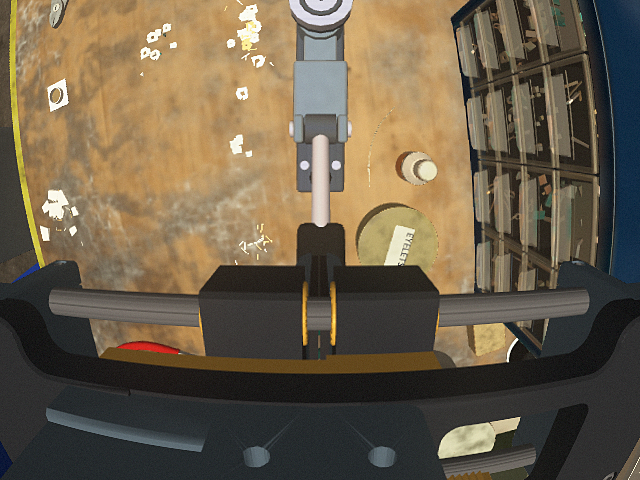

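Emit:
move_arm(deltas=[[-1,0,0,0.02,0,0,0],[-1,-0.001,0,0.032,0,0,0],[-1,-0.005,0,0.04,0,0,0],[-1,-0.009,0,0.048,0,0,0],[-1,-0.011,0,0.0535,0,0,0],[-1,-0.013,0,0.059,0,0,0],[-1,-0.0145,0,0.065,0,0,0],[-1,-0.016,0,0.0705,0,0,0],[-1,-0.017,0,0.076,0,0,0],[-1,-0.018,0,0.0815,0,0,0],[-1,-0.019,0,0.087,0,0,0],[-1,-0.0195,0,0.091,0,0,0]])

```text
t: 13.48
ee_pos: [0.656, 0.0291, 0.0577]
eef_rot: [0.659, 0.752, -0.0, 0.0]
contact_force: [-3.8, 0.4, 8.7]
width: 0.0002
```

Emit:
move_arm(deltas=[[-1,0,0,0.002,0,0,0],[-1,0,0,0.0035,0,0,0],[-1,0,0,0.004,0,0,0],[-1,0,0,0.004,0,0,0]])

```text
t: 13.98
ee_pos: [0.6562, 0.0289, 0.0551]
eef_rot: [0.659, 0.752, 0.0, 0.001]
contact_force: [-9.6, -2.8, 27.4]
width: 0.0003
```

```bash
python3 - <<'E'
from h import *
for n in ('wrist','scene','side'): snap(n,n+'9.png')
o=r.get_obs(); print(o['t'],o['ee_pos'],o['eef_rot'],o['contact_force'],o['width'])
a=cv2.imread('pics/scene9.png');b=cv2.imread('pics/side9.png')
cv2.imwrite('pics/z13.png',np.hstack([cv2.resize(a[180:300,300:460],(400,300),interpolation=cv2.INTER_CUBIC),cv2.resize(b[170:290,200:360],(400,300),interpolation=cv2.INTER_CUBIC)]))
E
```

```text
14.125 [0.656248   0.02895315 0.05517038] [6.59296136e-01 7.51883052e-01 1.64007178e-04 6.73891964e-04] [-10.10093412  -2.97961432  25.78833827] 0.0007700663660311967
```

View pics/z13.png

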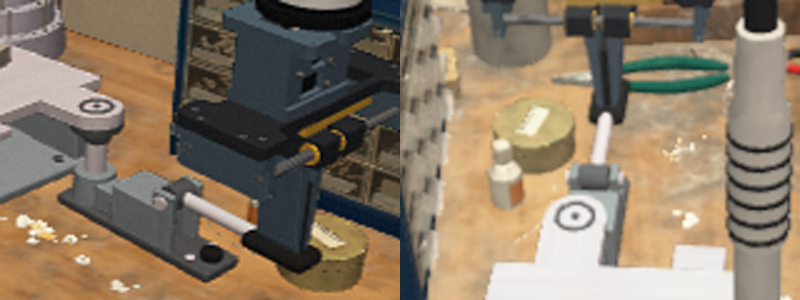

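View pics/side9.png

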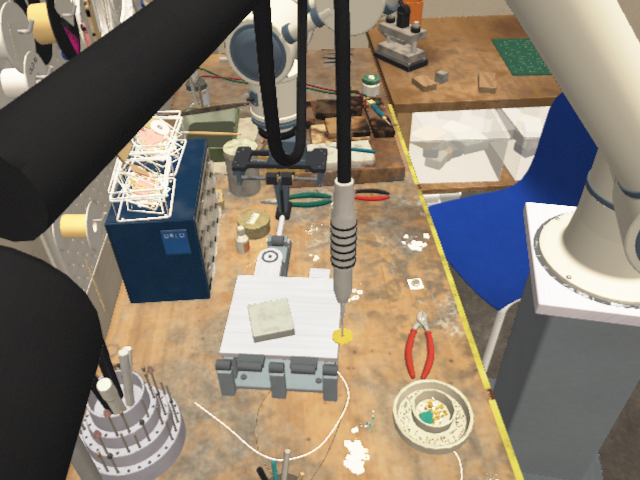

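```bash
python3 - <<'E'
from h import *
print(tri([ray('scene',338.4,222,cal('scene9.png')),ray('side',269.2,256.4,cal('side9.png'))]))
a=cv2.imread('pics/side1.png');b=cv2.imread('pics/side9.png');d=cv2.absdiff(a,b).max(2)
for n,(x,y,w,h) in dict(cutters=(400,305,40,80),ring=(402,274,28,20),tinbottle=(228,205,44,50),redblk=(355,186,40,18)).items(): print(n,(d[y:y+h,x:x+w]>40).sum())
workorder.sign_off()
E
```

```text
(array([0.6320351 , 0.22102076, 0.09113613]), [np.float64(0.0004090016076534737), np.float64(0.00040900160765329843)])
cutters 0
ring 0
tinbottle 134
redblk 109
the job is handed in; nothing more can be done
```

I set the jack under the round lift pad, did one full trial stroke down and back up, then pushed the handle down again. I handed the job in at about 14 s while still holding it on its stop.

**Saddle position:** before I set the jack down, the wrist camera put the saddle about 1 mm from the pad's centre, and I corrected for that. After pumping, the pictures still show the ram under the ring-marked ear. I did not measure the centring again after the strokes.

**Handle:** the fingertips finished at 55 mm with about 26 N pushing up. That is well above the 9 to 10 N just before the stop, so the handle is on it. About 10 N of sideways force on the tool remained at the hold. Between strokes the pictures showed the handle fully up and the tool clear of it.

**Bed:** the ring mark rose from about 74 mm to 91 mm. That is near the 16 mm expected at full lift. The anvil block is still on the bed.

**Bystanders:** comparing the first and last side pictures, the cutters and ring blank showed no change. The tin and bottle area (134 changed pixels) and the red-and-black pliers area (109) did show some. I put this down to the gripper or its shadow, and to the jack no longer being where it stood. I saw neither moved in the pictures, but did not measure them. The green pliers were checked only by eye.

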